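Find the full case by weight and dock it

TASK

Three identical closed cases stand in the wire sorter, and only one of them is full: going from left to right, lift each one two to three centimetres off the floor of its slot and set it back, and feel which is clearly the heaviest. Then stand that full case in the sloping dock, fully down on its seat and up against the backstop, and swing the retaining bail all the way over its top. Leave the two empty cases standing in their slots, and do not move the other things on the bench.

Things in the scene. Friction and masses are not known exactly. Their poses are not given: they have to be found in the camera images.
- sorter: steel-wire sorter fixed to the bench, 116 x 262 mm; origin on the bench under its centre, x away from the robot, y to the left along the row, z up. Slot floors 10 mm above the origin, at y = +92, 0 and -92 mm. Each slot lies between two wire loops 60 mm high, 41 mm clear; lips 22 mm high stop a case in x with 8 mm play each way
- slot_1 (a point): left slot: where the centre of a case standing in it is, 75 mm over the bench
- slot_2 (a point): middle slot, likewise
- slot_3 (a point): right slot, likewise
- case_1_mid (a point): left case: closed rigid case, lid fast, standing on end: 130 mm high, 35 mm thick, 85 mm wide (94 with latch and hinges). The point is its centre, 65 mm above its foot. Its y points down, z sideways along the thickness (left), x away from the robot. All three look the same; the full one weighs about 0.6 kg, an empty one about 0.2 kg
- case_2_mid (a point): middle case: as the left one
- case_3_mid (a point): right case: as the left one
- dock_seat: sloping seat of the fixed aluminium dock. Origin: middle of the corner of seat and backstop. x runs up the seat, away from the robot, rising 25 degrees; y left; z square to the seat, leaning 25 degrees towards the robot. Seat 97 mm long; backstop (x = 0, robot side) 50 mm high; cheeks 38 mm high, 42 mm apart, rising to 71 mm at the rear (x 74 to 110)
- dock_place (a point): where the centre of a docked case is: 43 mm up the seat from the backstop, 65 mm off the seat, midway; axes as dock_seat. The case stands there on its end (its y along the seat's z, its 85 mm width along the seat's x), its narrow edge against the backstop
- bail (a joint): angle of the retaining bail: 0 as far open as it goes (arms 50 degrees above the seat's x, leaning away from the seat), growing as it swings over the seat towards the robot, 1.28 fully closed at its stop, where the bar lies 5 mm over the top of a docked case. It stays where it is left; about 2 N at the bar moves it
- bail_bar (a point): middle of the bail's cross bar (10 mm thick rubber sleeve 40 mm long, along the seat's y, between two wire arms 60 mm apart), 96 mm from the hinge
- bail_hinge (a point): the bail's hinge axis, along the seat's y, at x = 98, z = 60 mm in the seat's frame
- wash_bottle: squeeze wash bottle, bystander, 67 x 95 x 183 mm, origin at its foot
- beaker: beaker, bystander, 70 mm wide, 100 mm high, origin at its foot
- timer: flat bench timer, bystander, 66 x 62 x 14 mm, origin at its underside
- petri_dish: flat round dish with lid, bystander, 92 mm wide, 15 mm high, origin at its underside
Things that resemble listed ones, but are neither listed nor needed, are in the scene too. Leave any blue look-alike of the part that bears case_3_mid alone.

How it is judged:
By the outcome, as a careful person would: the job done as asked, in the order asked, and still so for the second after the job is handed in, with the robot touching nothing.
It also fails if it takes over 69 s, if anything falls off the work surface, if the arm or the gripper's body presses on something with over 40 N, if the wrist force passes 120 N, or if a joint passes its speed limit or range.

ROBOT

A 6-joint arm with a two-finger parallel gripper is mounted at the origin on a cart in front of the work surface, level with it; the furniture and walls round the work are solid. World frame = base frame: x ahead of the robot, y to its left, z up, the work surface at z = 0. Lengths are in m, angles in degrees, forces in N, time in s.
With the tool pointing down it reaches from about 0.3 to 0.75 m from the base axis. Payload 8.5 kg.
Tool frame: the origin (TCP) lies on the centre line of the jaws, within the pads' length; the fingertips stand 25 mm ahead of it and the grasp point (between the pads) lies 6 mm ahead of it; z points along the fingers, y is the line along which they close (so a half turn about z gives the same grasp; the last joint's range is limited). The gripper opens to 85 mm and grips with 20 to 120 N. Pads are 22 mm wide; open, the fingers measure 114 mm over their backs; the gripper's body (76 mm by 85 mm) begins 54 mm behind the grasp point. The pads swing forward as they close: fully open they stand 13 mm farther back than shut.
Start: joints at [54.07, 21.807, 74.336, -0, 83.858, -12.336], TCP at [0.22, 0.504, 0.256] pointing down, gripper open.
Joint ranges: [-178.18, 178.18], [-50.72, 133.34], [12.68, 142.11], [-81.47, 261.47], [9.98, 163.14], [-165.26, 165.26]. Speed limits (degrees/s): [136.94, 136.94, 180, 180, 180, 180].

INTERFACE

Orientations are given as a 3x3 rotation matrix whose columns are the frame's x, y, z axes.
In Python, from rig import telemetry, optics, env gives the robot as it stands.
- The arm moves only by the tool send_rows, never from a script. Its argument "deltas" is a list that holds one entry, the list of rows, each a list of 7 numbers: the shift along the tool's x, y, z in m, then the turn, a rotation vector about the tool's x, y, z in rad, then the opening, from -1 (shut) to 1 (fully open), so that 0 is half open. In form: [[[x, y, z, ax, ay, az, grip], ...]]. A call has 1 to 12 rows; each row shifts and turns the commanded pose from where the row before left it, along the tool's axes as they then stand; what a row does not reach is not made up. A row lasts 1/8 s, in which the tool goes at most 62.5 mm and 10.7 degrees, less where a joint would pass 70% of its speed; a pose out of reach is approached as far as the arm can. A call is refused whole if a number of a shift passes 0.0625 or a number of a turn 0.188, either way. A call with a gripper value outside its range is refused whole. The fingers move at their own pace and stop on an object; "squeeze" is the grip in N (left out, the last holds). Time passes only in rows, so rows that do not move let the fingers close. It gives the time, the measured TCP pose, the force, the opening and the grip force at its end, in the units of the state.
- telemetry.observe(): the state, without advancing time (a new reading comes with each control period).
- optics.get_image(name): name is "side" or "top"; returns a dict with "image" (384x512x3 uint8, red, green, blue), "range_z" (384x512 float32, m along the optical axis (not along the pixel's ray), 0 where there is no reading), "K" (3x3 intrinsics, pixels), "rvec" (rotation vector, rad) and "tvec" (3), from world to camera coordinates, as OpenCV has them. Camera axes: x right, y down, z forward; pixel columns grow to the right and rows downward; lengths in m; the calibration is good to about 2 mm. A picture is of the moment at which its call begins.
- env.close_job(): hands the job in; it is judged then, once.
The state is a dict: "time_s": time; "q": joint angles; "qvel": joint speeds; "joint_efforts": joint torques, N m; "position": TCP position; "tool_rot": TCP orientation; "ft_force": force on the tool from outside, world axes, zero at the start; "wrist_torque": the same for the moment, N m; "grip_width": finger opening in m; "gripper_force": force on a finger pad.
Only numpy, scipy, OpenCV 4.12 (cv2) and the standard library are available. Lean on these libraries where they do the work, as an engineer would, in place of code of your own. Each camera call takes 0.05 s, during which the arm holds its last target. There are 200 camera calls.

## Working session

There is one attempt and no reset: what is moved stays moved. The work goes in short steps, Python scripts to look and compute and a tool call to move; the robot and the scene stay as the last step left them, time stands still between calls to the robot, and variables do not carry over. Pictures are saved under pics/ and viewed, at most 10 in all, crops included, and the job is handed in when it is done.

Besides the shell and the picture viewer there is one more tool, called after "Request:" in YAML: its name, and indented under it one key for each argument. send_rows: Moves the arm, as the interface text tells. Its arguments: {"type":"object","properties":{"deltas":{"type":"array"},"squeeze":{"type":"number"}},"required":["deltas"]}

```bash
mkdir -p pics; ls; cat > h.py <<'E'
import numpy as np, cv2
from rig import telemetry, optics, env
def grab(n):
    d=optics.get_image(n); d['R']=cv2.Rodrigues(np.array(d['rvec'],float))[0]; d['t']=np.array(d['tvec'],float).ravel(); return d
def cloud(d):
    z=d['range_z'].astype(float); K=d['K']; v,u=np.indices(z.shape)
    p=np.stack([(u-K[0][2])/K[0][0]*z,(v-K[1][2])/K[1][1]*z,z],-1)
    w=(p-d['t'])@d['R']; w[z==0]=np.nan; return w
E
python3 - <<'E'
from h import *
import pickle
s=telemetry.observe(); print(s['position'],s['time_s'],s['ft_force'])
for n in('side','top'):
    d=grab(n); pickle.dump(d,open(n+'.pkl','wb')); print(n,d['K'],-d['R'].T@d['t'])
    cv2.imwrite(f'pics/{n}0.png',cv2.resize(d['image'][:,:,::-1],(800,600)))
E
```

```text
pics
[0.22000709 0.50379985 0.25570545] 0.0 [-0.39552654 -0.17079024 -0.06770747]
side [[410.79280888   0.         258.80156826]
 [  0.         410.79280888 190.42364322]
 [  0.           0.           1.        ]] [ 0.15736254 -1.10869678  0.79868657]
top [[401.8678031    0.         256.81970652]
 [  0.         401.8678031  202.7437768 ]
 [  0.           0.           1.        ]] [ 0.49803915 -0.08600002  1.31474796]
```

View pics/side0.png

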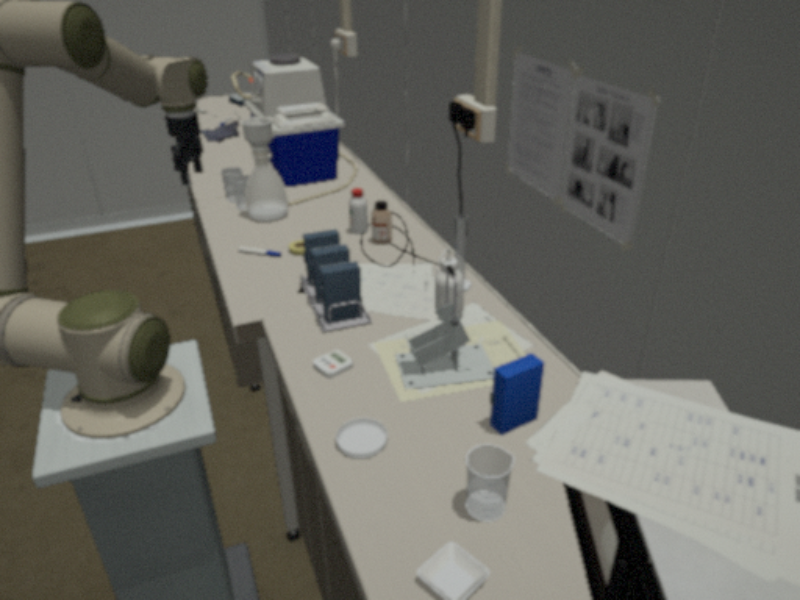

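View pics/top0.png

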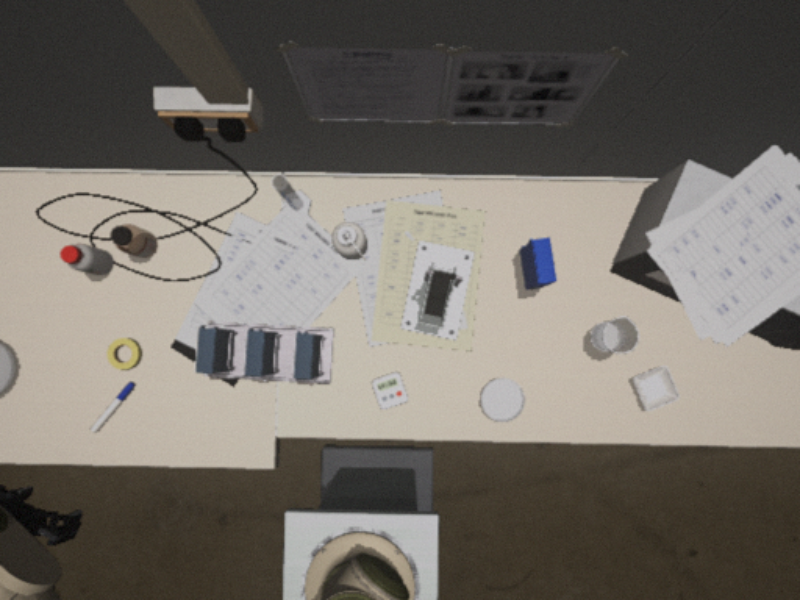

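The side view shows the three cases in the sorter at about (335,285), the dock at (445,355) and the blue look-alike at (515,390). The top view shows case tops at (215,350), (262,352) and (310,355), the dock at (437,290) and the wash bottle at (350,238).

```bash
python3 - <<'E'
from h import *
import pickle
D={n:pickle.load(open(n+'.pkl','rb')) for n in('side','top')}
for n,d in D.items():
    w=cloud(d); hsv=cv2.cvtColor(d['image'],cv2.COLOR_RGB2HSV)
    print(n)
    # case tops: cluster of points at height ~0.13-0.15
    m=((w[...,2]>.115)&(w[...,2]<.16)&(w[...,0]>.25)&(w[...,0]<.75)&(w[...,1]>-.05)&(w[...,1]<.45)).astype(np.uint8)
    c,l,st,ce=cv2.connectedComponentsWithStats(m,connectivity=4)
    for i in range(1,c):
        if st[i,4]<25: continue
        p=w[l==i]; z=np.median(p[:,2]); r=cv2.minAreaRect((p[:,:2]*1000).astype(np.float32))
        print(st[i],'px',ce[i].round(1),'z',z.round(4),'mean',p.mean(0).round(4),r)
    # dock zone stats
    m=(w[...,0]>.4)&(w[...,0]<.8)&(w[...,1]>-.3)&(w[...,1]<.1)&(w[...,2]>.004)
    p=w[m]
    for a in np.arange(0,.3,.02):
        q=p[(p[:,2]>a)&(p[:,2]<a+.02)]
        if len(q): print('z',round(a,2),len(q),q.min(0).round(3),q.max(0).round(3),np.median(q,0).round(3))
    u0,v0,u1,v1={'side':(215,100,355,260),'top':(205,120,315,230)}[n]
    cv2.imwrite(f'pics/{n}c.png',cv2.resize(d['image'][v0:v1,u0:u1,::-1],None,fx=5 if n=='top' else 3.7,fy=5 if n=='top' else 3.7,interpolation=cv2.INTER_CUBIC))
E
python3 -c "
import cv2;a=cv2.imread('pics/sidec.png');b=cv2.imread('pics/topc.png');print(a.shape,b.shape)"
```

```text
side
[193 146  38  36 739] px [211.4 163.5] z 0.1348 mean [0.4762 0.1807 0.1319] ((478.36065673828125, 196.2087860107422), (227.30160522460938, 85.92161560058594), 88.0896224975586)
[279 164  16  14 107] px [286.3 169.9] z 0.1418 mean [0.6981 0.0208 0.1374] ((694.4104614257812, 9.427810668945312), (61.67431640625, 48.87942886352539), 61.444183349609375)
z 0.0 2953 [ 0.4   -0.3    0.004] [0.8  0.1  0.02] [ 0.597 -0.133  0.008]
z 0.02 194 [ 0.42  -0.181  0.02 ] [0.738 0.096 0.04 ] [0.498 0.085 0.03 ]
z 0.04 326 [ 0.432 -0.18   0.04 ] [0.738 0.1   0.06 ] [ 0.564 -0.001  0.052]
z 0.06 493 [ 0.432 -0.182  0.06 ] [0.735 0.097 0.08 ] [ 0.579 -0.122  0.07 ]
z 0.08 350 [ 0.432 -0.183  0.08 ] [0.735 0.096 0.1  ] [ 0.604 -0.003  0.089]
z 0.1 325 [ 0.432 -0.183  0.1  ] [0.731 0.098 0.12 ] [0.616 0.018 0.11 ]
z 0.12 301 [ 0.432 -0.186  0.12 ] [0.72 0.1  0.14] [0.516 0.082 0.131]
z 0.14 97 [ 0.464 -0.188  0.14 ] [0.722 0.099 0.159] [0.688 0.019 0.147]
z 0.16 42 [ 0.614 -0.187  0.16 ] [0.705 0.03  0.18 ] [ 0.629 -0.12   0.171]
z 0.18 25 [ 0.613 -0.185  0.18 ] [0.695 0.019 0.2  ] [ 0.625 -0.127  0.1
[... 1103 characters left out ...]
0.06 236 [ 0.432 -0.175  0.06 ] [0.705 0.092 0.08 ] [ 0.614 -0.141  0.068]
z 0.08 99 [ 0.436 -0.178  0.08 ] [0.711 0.092 0.1  ] [ 0.58  -0.002  0.089]
z 0.1 233 [ 0.434 -0.176  0.1  ] [0.734 0.092 0.12 ] [0.691 0.03  0.113]
z 0.12 123 [ 0.432 -0.181  0.12 ] [0.728 0.1   0.14 ] [0.514 0.089 0.135]
z 0.14 202 [ 0.433 -0.182  0.14 ] [0.72  0.1   0.159] [0.691 0.036 0.146]
z 0.16 25 [ 0.616 -0.177  0.16 ] [0.703 0.035 0.18 ] [0.675 0.01  0.174]
z 0.18 9 [ 0.614 -0.178  0.18 ] [0.697 0.027 0.2  ] [0.688 0.018 0.182]
z 0.2 4 [ 0.614 -0.181  0.207] [ 0.626 -0.118  0.22 ] [ 0.622 -0.15   0.216]
z 0.22 71 [ 0.615 -0.181  0.22 ] [ 0.629 -0.118  0.235] [ 0.622 -0.151  0.23 ]
(592, 518, 3) (550, 550, 3)
```

View pics/sidec.png

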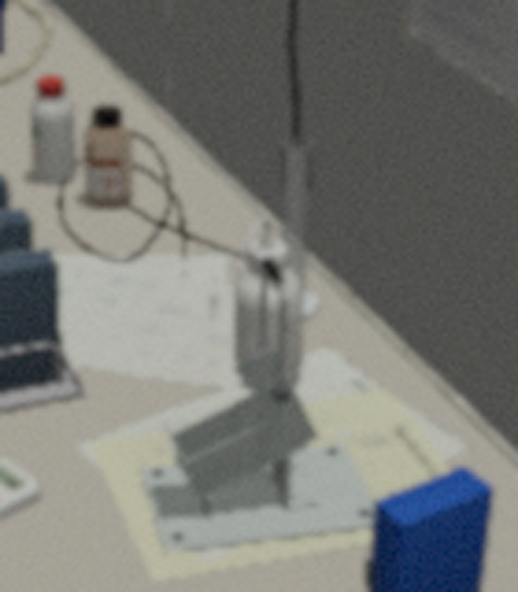

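View pics/topc.png

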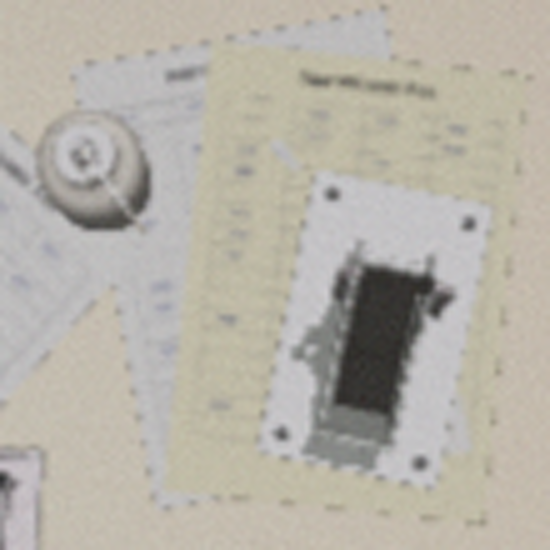

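The crops show the dock's dark seat at top-crop (380,340), the baseplate corners at (325,180), (490,215), (430,480) and (265,445), and the bail standing up (bar about 0.23 m high). I'll refine the dock fit and plan the first move.

```bash
cat >> h.py <<'E'
from scipy.spatial.transform import Rotation as Ro
def plan(p,R,n,s=None):
    """equal rows (tool-frame) from measured pose to p,R in n rows: rotation first listed per row"""
    s=s or telemetry.observe(); R0=np.array(s['tool_rot']); p0=np.array(s['position'])
    rv=Ro.from_matrix(R0.T@R).as_rotvec(); out=[]; Rc=R0
    for i in range(n):
        out.append(np.r_[Rc.T@(p-p0)/n, rv/n]); Rc=Rc@Ro.from_rotvec(rv/n).as_matrix()
    return np.array(out)
def down(yaw): # tool y along (-sin,cos) horizontally, pointing down, x backwards/forwards
    c,s_=np.cos(yaw),np.sin(yaw); y=np.array([-s_,c,0]); z=np.array([0,0,-1.]); return np.c_[np.cross(y,z),y,z]
E
python3 - <<'E'
from h import *
import pickle
s=telemetry.observe(); print(np.array(s['tool_rot']).round(3),s['grip_width'],s['gripper_force'])
D={n:pickle.load(open(n+'.pkl','rb')) for n in('side','top')}
d=D['top'];w=cloud(d);g=cv2.cvtColor(d['image'],cv2.COLOR_RGB2GRAY); hsv=cv2.cvtColor(d['image'],cv2.COLOR_RGB2HSV)
box=(w[...,0]>.45)&(w[...,0]<.72)&(w[...,1]>-.25)&(w[...,1]<-.05)
# plate: bright, desaturated
print('paper/plate hsv',hsv[165,300],hsv[200,275],hsv[150,300-40])
m=(box&(g<60)&(w[...,2]<.12)).astype(np.uint8)
c,l,st,ce=cv2.connectedComponentsWithStats(m); i=1+np.argmax(st[1:,4]); q=w[l==i]
print('seat',st[i],q.mean(0)); 
A=np.c_[q[:,:2],np.ones(len(q))]; k=np.ones(len(q),bool)
for _ in range(4):
    co=np.linalg.lstsq(A[k],q[k,2],rcond=None)[0]; r=q[:,2]-A@co; k=abs(r)<.006
print('plane',co,'slope deg',np.degrees(np.arctan(np.hypot(*co[:2]))),'yaw',np.degrees(np.arctan2(co[1],co[0])),k.sum())
print('rect',cv2.minAreaRect((q[k][:,:2]*1000).astype(np.float32)), cv2.boxPoints(cv2.minAreaRect((q[k][:,:2]*1000).astype(np.float32))))
for n,d in D.items():
    w=cloud(d); m=(w[...,0]>.58)&(w[...,0]<.66)&(w[...,1]>-.2)&(w[...,1]<-.1)&(w[...,2]>.19); q=w[m]
    t=q[q[:,2]>.222]; f=np.polyfit(t[:,1],t[:,0],1); print(n,'bar',len(t),t.mean(0),'yaw',-np.degrees(np.arctan(f[0])),t[:,1].min(),t[:,1].max())
# plate by depth band and brightness
d=D['top'];w=cloud(d)
m=(box&(w[...,2]>.003)&(w[...,2]<.02)&(g>0)&(hsv[...,1]<25)).astype(np.uint8)
c,l,st,ce=cv2.connectedComponentsWithStats(m); i=1+np.argmax(st[1:,4]); q=w[l==i]; print('plate',st[i],q.mean(0),cv2.minAreaRect((q[:,:2]*1000).astype(np.float32)))
# sampled height grid along dock local coordinates
y=np.radians(-12); X=np.array([np.cos(y),np.sin(y)]); Y=np.array([-np.sin(y),np.cos(y)])
o=np.array([.536,-.131]); L=np.stack([(w[...,:2]-o)@X,(w[...,:2]-o)@Y],-1)
for a in np.arange(-.03,.11,.01):
    row=[]
    for b in np.arange(-.045,.05,.01):
        k=(abs(L[...,0]-a)<.005)&(abs(L[...,1]-b)<.005)&(w[...,2]<.2); row.append(round(1000*float(np.median(w[...,2][k]))) if k.any() else -1)
    print(round(a,2),row)
E
```

```text
[[-0.916  0.4   -0.001]
 [ 0.4    0.916 -0.001]
 [ 0.    -0.001 -1.   ]] 0.08535315417639168 0.0
paper/plate hsv [170   4 181] [23 18 56] [ 30   1 177]
seat [272 176  16  26 267] [ 0.59923002 -0.14778578  0.05359652]
plane [ 0.46317792 -0.06864855 -0.23409002] slope deg 25.09075837131443 yaw -8.430551871802722 259
rect ((598.7089233398438, -147.5380401611328), (34.016666412353516, 74.51714324951172), 79.28749084472656) [[ 558.9382  -157.3243 ]
 [ 632.1567  -171.17561]
 [ 638.4797  -137.75179]
 [ 565.26117 -123.90047]]
side bar 33 [ 0.62018406 -0.15780127  0.22772102] yaw -9.718283601879698 -0.18045246743459337 -0.12535071039992704
top bar 69 [ 0.62185961 -0.15026228  0.22956729] yaw -10.199393099673086 -0.18083574293802557 -0.12073825475395623
plate [ 256  154   48   64 1570] [ 0.61703185 -0.15139703  0.01061256] ((612.9240112304688, -157.21920776367188), (137.78799438476562, 192.51353454589844), 80.08544158935547)
-0.03 [8, 8, 7, 5, 7, 5, 6, 6, 6, 7]
-0.02 [5, 6, 6, 7, 7, 8, 7, 7, 6, 5]
-0.01 [11, 10, 10, 11, 12, 9, 11, 12, 10, 11]
0.0 [14, 11, 12, 13, 12, 12, 14, 11, 11, 14]
0.01 [10, 10, 69, 70, 69, 69, 69, 12, 10, 10]
0.02 [13, 11, 54, 47, 47, 47, 48, 12, 10, 13]
0.03 [11, 10, 48, 36, 37, 38, 39, 12, 10, 10]
0.04 [9, 12, 64, 41, 41, 44, 41, 13, 13, 11]
0.05 [9, 9, 69, 47, 45, 48, 50, 11, 10, 10]
0.06 [10, 10, 81, 51, 52, 50, 52, 13, 10, 11]
0.07 [12, 12, 97, 55, 55, 56, 55, 13, 10, 9]
0.08 [9, 13, 125, 61, 60, 63, 60, 94, 12, 10]
0.09 [11, 12, 136, 64, 66, 66, 64, 135, 10, 10]
0.1 [10, 10, 72, 70, 70, 71, 70, 66, 12, 9]
0.11 [10, 7, 106, 75, 76, 77, 76, 107, 8, 11]
```

```bash
python3 - <<'E'
from h import *
np.set_printoptions(suppress=True,precision=4)
print(plan(np.array([.4837,.2912,.20]),down(np.radians(-2.4)),7))
E
```

```text
[[-0.0467 -0.0127  0.008  -0.0002 -0.0001 -0.0528]
 [-0.0459 -0.0152  0.008  -0.0002 -0.0001 -0.0528]
 [-0.0451 -0.0176  0.008  -0.0002 -0.0001 -0.0528]
 [-0.0441 -0.02    0.008  -0.0002 -0.0001 -0.0528]
 [-0.043  -0.0223  0.008  -0.0002 -0.0001 -0.0528]
 [-0.0417 -0.0245  0.008  -0.0002 -0.0001 -0.0528]
 [-0.0404 -0.0267  0.008  -0.0002 -0.0001 -0.0528]]
```

Request:
send_rows:
  deltas:
    - [[-0.0467, -0.0127, 0.008, 0, 0, -0.0528, 0.4], [-0.0459, -0.0152, 0.008, 0, 0, -0.0528, 0.4], [-0.0451, -0.0176, 0.008, 0, 0, -0.0528, 0.4], [-0.0441, -0.02, 0.008, 0, 0, -0.0528, 0.4], [-0.043, -0.0223, 0.008, 0, 0, -0.0528, 0.4], [-0.0417, -0.0245, 0.008, 0, 0, -0.0528, 0.4], [-0.0404, -0.0267, 0.008, 0, 0, -0.0528, 0.4], [0, 0, 0, 0, 0, 0, 0.4]]
  squeeze: 60

```text
time_s: 1.1
position: [0.4856, 0.2892, 0.199]
tool_rot: [[-0.999, 0.046, -0.002], [0.046, 0.999, -0.001], [0.002, -0.001, -1.0]]
ft_force: [-0.1, -0.9, -0.0]
grip_width: 0.0601
gripper_force: 0.0
```

```bash
python3 - <<'E'
from h import *
np.set_printoptions(suppress=True,precision=4)
s=telemetry.observe();print(s['time_s'],s['position'],s['tool_rot'],s['grip_width'],s['ft_force'])
print(plan(np.array([.4837,.2912,.114]),down(np.radians(-2.4)),1))
E
```

```text
1.1 [0.4856 0.2892 0.199 ] [[-0.9989  0.0458 -0.0017]
 [ 0.0458  0.9989 -0.001 ]
 [ 0.0016 -0.001  -1.    ]] 0.06013041146733622 [-0.0542 -0.9163 -0.0134]
[[ 0.0019  0.002   0.085  -0.001  -0.0016 -0.004 ]]
```

Request:
send_rows:
  deltas:
    - [[0.001, 0.002, 0.035, 0, 0, -0.004, 0.4], [0.001, 0, 0.035, 0, 0, 0, 0.4], [0, 0, 0.015, 0, 0, 0, 0.4], [0, 0, 0, 0, 0, 0, 0.4], [0, 0, 0, 0, 0, 0, -0.6], [0, 0, 0, 0, 0, 0, -0.6], [0, 0, 0, 0, 0, 0, -0.6], [0, 0, 0, 0, 0, 0, -0.6]]
  squeeze: 60

```text
time_s: 2.1
position: [0.4825, 0.2934, 0.1167]
tool_rot: [[-0.999, 0.038, 0.003], [0.038, 0.999, 0.001], [-0.003, 0.001, -1.0]]
ft_force: [-0.2, -2.9, 6.2]
grip_width: 0.0345
gripper_force: 61.2
```

Request:
send_rows:
  deltas:
    - [[0, 0, -0.013, 0, 0, 0, -0.6], [0, 0, -0.012, 0, 0, 0, -0.6], [0, 0, 0, 0, 0, 0, -0.6], [0, 0, 0, 0, 0, 0, -0.6], [0, 0, 0, 0, 0, 0, -0.6]]

```text
time_s: 2.72
position: [0.4817, 0.2933, 0.1399]
tool_rot: [[-0.999, 0.038, -0.001], [0.038, 0.999, -0.0], [0.001, -0.0, -1.0]]
ft_force: [0.2, 0.5, -5.6]
grip_width: 0.0344
gripper_force: 60.4
```

```bash
python3 - <<'E'
from h import *
np.set_printoptions(suppress=True,precision=4)
s=telemetry.observe();print(s['time_s'],s['position'],s['ft_force'],s['wrist_torque'],s['joint_efforts'])
E
```

```text
2.725 [0.4817 0.2933 0.1399] [ 0.2186  0.5306 -5.6336] [ 0.0516 -0.03   -0.0664] [  0.0186 -51.6921 -21.3702  -0.0031   0.0108   0.0001]
```

Request:
send_rows:
  deltas:
    - [[0, 0, 0.013, 0, 0, 0, -0.6], [0, 0, 0.01, 0, 0, 0, -0.6], [0, 0, 0.002, 0, 0, 0, -0.6], [0, 0, 0, 0, 0, 0, -0.6], [0, 0, 0, 0, 0, 0, 0.4], [0, 0, 0, 0, 0, 0, 0.4], [0, 0, 0, 0, 0, 0, 0.4], [0, 0, -0.04, 0, 0, 0, 0.4], [0, 0, -0.046, 0, 0, 0, 0.4], [0, -0.046, 0, 0, 0, 0, 0.4], [0, -0.046, 0, 0, 0, 0, 0.4], [0, 0, 0, 0, 0, 0, 0.4]]

```text
time_s: 4.22
position: [0.4785, 0.1994, 0.2015]
tool_rot: [[-0.999, 0.041, 0.0], [0.041, 0.999, -0.0], [-0.0, -0.0, -1.0]]
ft_force: [-0.7, 0.1, -0.9]
grip_width: 0.0597
gripper_force: 0.0
```

```bash
python3 - <<'E'
from h import *
import pickle
np.set_printoptions(suppress=True,precision=4)
s=telemetry.observe();print(s['time_s'],s['position'],s['ft_force'],s['grip_width'])
d=grab('top');w=cloud(d);m=((w[...,2]>.115)&(w[...,2]<.16)&(w[...,0]>.35)&(w[...,0]<.6)&(w[...,1]>.05)&(w[...,1]<.36)).astype(np.uint8)
c,l,st,ce=cv2.connectedComponentsWithStats(m,connectivity=4)
for i in range(1,c):
    if st[i,4]>25:
        p=w[l==i]; print(st[i,4],np.median(p[:,2]),cv2.minAreaRect((p[:,:2]*1000).astype(np.float32)))
E
```

```text
4.225 [0.4785 0.1994 0.2015] [-0.7032  0.0995 -0.916 ] 0.059712101231078236
102 0.13980897714479726 ((507.084228515625, 196.48715209960938), (38.26013946533203, 29.16294288635254), 78.8056869506836)
389 0.13978897442374946 ((476.0361633300781, 106.44295501708984), (36.351078033447266, 87.4342041015625), 89.07210540771484)
61 0.13930098775307415 ((448.0657653808594, 189.7921600341797), (16.256744384765625, 24.30745506286621), 87.1479263305664)
```

Request:
send_rows:
  deltas:
    - [[0, 0, 0.035, 0, 0, 0, 0.4], [0, 0, 0.035, 0, 0, 0, 0.4], [0, 0, 0.016, 0, 0, 0, 0.4], [0, 0, 0, 0, 0, 0, -0.6], [0, 0, 0, 0, 0, 0, -0.6], [0, 0, 0, 0, 0, 0, -0.6], [0, 0, 0, 0, 0, 0, -0.6], [0, 0, -0.013, 0, 0, 0, -0.6], [0, 0, -0.012, 0, 0, 0, -0.6], [0, 0, 0, 0, 0, 0, -0.6], [0, 0, 0, 0, 0, 0, -0.6], [0, 0, 0, 0, 0, 0, -0.6]]

```text
time_s: 5.78
position: [0.4783, 0.2014, 0.14]
tool_rot: [[-0.999, 0.038, -0.001], [0.038, 0.999, -0.0], [0.001, -0.0, -1.0]]
ft_force: [-1.4, -0.4, -2.2]
grip_width: 0.0342
gripper_force: 60.6
```

Light (about 0.2 kg). Set it back and go on to case 3.

Request:
send_rows:
  deltas:
    - [[0, 0, 0.013, 0, 0, 0, -0.6], [0, 0, 0.01, 0, 0, 0, -0.6], [0, 0, 0.002, 0, 0, 0, -0.6], [0, 0, 0, 0, 0, 0, -0.6], [0, 0, 0, 0, 0, 0, 0.4], [0, 0, 0, 0, 0, 0, 0.4], [0, 0, 0, 0, 0, 0, 0.4], [0, 0, -0.04, 0, 0, 0, 0.4], [0, 0, -0.046, 0, 0, 0, 0.4], [0, -0.046, 0, 0, 0, 0, 0.4], [0, -0.046, 0, 0, 0, 0, 0.4], [0, 0, 0, 0, 0, 0, 0.4]]

```text
time_s: 7.28
position: [0.475, 0.1075, 0.2014]
tool_rot: [[-0.999, 0.042, 0.0], [0.042, 0.999, -0.0], [-0.0, -0.0, -1.0]]
ft_force: [-0.3, -0.0, -0.0]
grip_width: 0.0597
gripper_force: 0.0
```

Request:
send_rows:
  deltas:
    - [[0, 0, 0.035, 0, 0, 0, 0.4], [0, 0, 0.035, 0, 0, 0, 0.4], [0, 0, 0.016, 0, 0, 0, 0.4], [0, 0, 0, 0, 0, 0, -0.6], [0, 0, 0, 0, 0, 0, -0.6], [0, 0, 0, 0, 0, 0, -0.6], [0, 0, 0, 0, 0, 0, -0.6], [0, 0, -0.013, 0, 0, 0, -0.6], [0, 0, -0.012, 0, 0, 0, -0.6], [0, 0, 0, 0, 0, 0, -0.6], [0, 0, 0, 0, 0, 0, -0.6], [0, 0, 0, 0, 0, 0, -0.6]]

```text
time_s: 8.78
position: [0.4747, 0.1095, 0.14]
tool_rot: [[-0.999, 0.038, -0.001], [0.038, 0.999, 0.0], [0.001, -0.0, -1.0]]
ft_force: [-0.2, -0.9, -1.8]
grip_width: 0.0345
gripper_force: 60.4
```

Case 3 is light too, so case 1 is the full one. Set back and return to case 1.

Request:
send_rows:
  deltas:
    - [[0, 0, 0.013, 0, 0, 0, -0.6], [0, 0, 0.01, 0, 0, 0, -0.6], [0, 0, 0.002, 0, 0, 0, -0.6], [0, 0, 0, 0, 0, 0, -0.6], [0, 0, 0, 0, 0, 0, 0.4], [0, 0, 0, 0, 0, 0, 0.4], [0, 0, 0, 0, 0, 0, 0.4], [0, 0, -0.04, 0, 0, 0, 0.4], [0, 0, -0.056, 0, 0, 0, 0.4], [0, 0.05, 0, 0, 0, 0, 0.4], [0, 0.05, 0, 0, 0, 0, 0.4], [0, 0.05, 0, 0, 0, 0, 0.4]]

```text
time_s: 10.28
position: [0.4806, 0.2609, 0.2114]
tool_rot: [[-0.999, 0.039, 0.0], [0.039, 0.999, 0.0], [-0.0, 0.0, -1.0]]
ft_force: [0.1, -1.0, -0.2]
grip_width: 0.0598
gripper_force: 0.0
```

Request:
send_rows:
  deltas:
    - [[0, 0.034, 0, 0, 0, 0, 0.4], [0, 0, 0.0, 0, 0, 0, 0.4]]

```text
time_s: 10.52
position: [0.4815, 0.2952, 0.2108]
tool_rot: [[-0.999, 0.035, -0.0], [0.035, 0.999, 0.0], [0.0, 0.0, -1.0]]
ft_force: [-0.7, -0.9, 0.9]
grip_width: 0.0595
gripper_force: 0.0
```

```bash
python3 - <<'E'
from h import *
np.set_printoptions(suppress=True,precision=4)
s=telemetry.observe();print(s['time_s'],s['position'],s['ft_force'],s['grip_width'])
d=grab('top');w=cloud(d);m=((w[...,2]>.115)&(w[...,2]<.16)&(w[...,0]>.35)&(w[...,0]<.6)&(w[...,1]>.05)&(w[...,1]<.36)).astype(np.uint8)
c,l,st,ce=cv2.connectedComponentsWithStats(m,connectivity=4)
for i in range(1,c):
    if st[i,4]>25:
        p=w[l==i]; print(st[i,4],np.median(p[:,2]),cv2.minAreaRect((p[:,:2]*1000).astype(np.float32)))
a=grab('side');cv2.imwrite('pics/chk1.png',np.vstack([cv2.resize(d['image'][180:280,80:260,::-1],None,fx=3,fy=3),cv2.resize(a['image'][110:210,150:330,::-1],None,fx=3,fy=3)]))
E
```

```text
10.525 [0.4815 0.2952 0.2108] [-0.6544 -0.8902  0.8769] 0.059547094356481624
150 0.1394751941634631 ((508.7922668457031, 289.70953369140625), (38.13444900512695, 33.74529266357422), 80.7690658569336)
405 0.13976761885378783 ((479.84039306640625, 199.6635284423828), (36.3359375, 87.58430480957031), 87.20735931396484)
388 0.14005434341601114 ((475.8233642578125, 108.29470825195312), (36.107017517089844, 86.92611694335938), 87.9332046508789)
117 0.13989147424641882 ((451.9385070800781, 292.08184814453125), (35.69255828857422, 23.83562469482422), 89.75582122802734)
```

View pics/chk1.png

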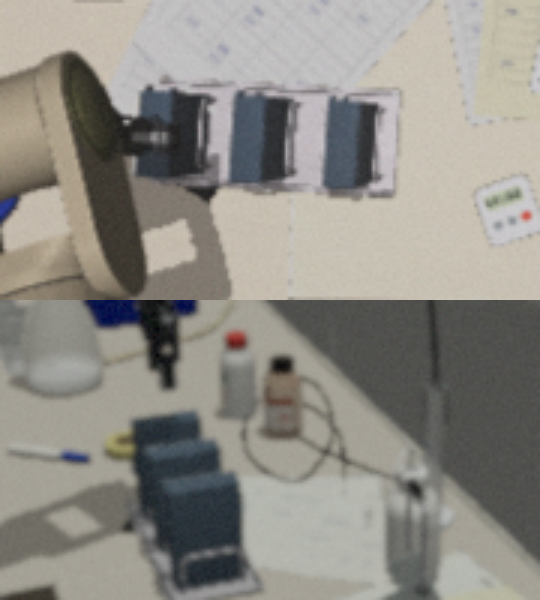

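Both views show all three cases standing in their slots (top-crop cases at (165,130), (262,135), (352,140)) and the gripper above case 1. Now grasp case 1.

Request:
send_rows:
  deltas:
    - [[0, -0.002, 0.035, 0, 0, -0.006, 0.4], [0, 0, 0.035, 0, 0, 0, 0.4], [0, 0, 0.027, 0, 0, 0, 0.4], [0, 0, 0, 0, 0, 0, 0.4], [0, 0, 0, 0, 0, 0, -0.6], [0, 0, 0, 0, 0, 0, -0.6], [0, 0, 0, 0, 0, 0, -0.6], [0, 0, 0, 0, 0, 0, -0.6], [0, 0, -0.03, 0, 0, 0, -0.6], [0, 0, -0.045, 0, 0, 0, -0.6], [0, 0, -0.05, 0, 0, 0, -0.6], [0, 0, -0.035, 0, 0, 0, -0.6]]
  squeeze: 80

```text
time_s: 12.12
position: [0.4815, 0.2913, 0.2763]
tool_rot: [[-0.999, 0.032, 0.001], [0.032, 0.999, 0.0], [-0.001, 0.0, -1.0]]
ft_force: [0.3, 0.5, -6.2]
grip_width: 0.0345
gripper_force: 81.8
```

```bash
cat >> h.py <<'E'
yw=np.radians(-10.2); XH=np.array([np.cos(yw),np.sin(yw),0]); YL=np.array([-np.sin(yw),np.cos(yw),0]); c25,s25=np.cos(np.radians(25)),np.sin(np.radians(25))
SX=c25*XH+[0,0,s25]; SZ=-s25*XH+np.array([0,0,c25]); C=np.array([.5658,-.1406,.035]); S=np.c_[SX,YL,SZ]
RT=np.c_[np.cross(YL,-SZ),YL,-SZ]
def seat(x,y,z): return C+S@np.array([x,y,z])
def inseat(p): return S.T@(np.asarray(p)-C)
E
python3 - <<'E'
from h import *
np.set_printoptions(suppress=True,precision=4)
s=telemetry.observe();print(s['time_s'],s['position'],s['ft_force'],s['grip_width'])
R=down(np.radians(-2.4)); p=seat(.046,0,.104+.11); print(p,RT)
# three legs: translate only in level, then rotate
P=plan(p,RT,12); print(P)
E
```

```text
12.125 [0.4815 0.2913 0.2763] [ 0.2802  0.4609 -6.1983] 0.03446065845883606
[ 0.5178 -0.132   0.2484] [[-0.892   0.1771  0.4159]
 [ 0.1605  0.9842 -0.0748]
 [-0.4226  0.     -0.9063]]
[[-0.0042 -0.0352  0.0023  0.0027 -0.0362  0.012 ]
 [-0.0045 -0.0351  0.0026  0.0027 -0.0362  0.012 ]
 [-0.0048 -0.035   0.0028  0.0027 -0.0362  0.012 ]
 [-0.0051 -0.035   0.0031  0.0027 -0.0362  0.012 ]
 [-0.0054 -0.0349  0.0034  0.0027 -0.0362  0.012 ]
 [-0.0057 -0.0348  0.0037  0.0027 -0.0362  0.012 ]
 [-0.006  -0.0347  0.004   0.0027 -0.0362  0.012 ]
 [-0.0062 -0.0347  0.0043  0.0027 -0.0362  0.012 ]
 [-0.0065 -0.0346  0.0046  0.0027 -0.0362  0.012 ]
 [-0.0067 -0.0345  0.005   0.0027 -0.0362  0.012 ]
 [-0.007  -0.0344  0.0053  0.0027 -0.0362  0.012 ]
 [-0.0072 -0.0343  0.0056  0.0027 -0.0362  0.012 ]]
```

Request:
send_rows:
  deltas:
    - [[-0.004, -0.035, -0.004, 0, 0, 0, -0.6], [-0.004, -0.035, -0.004, 0, 0, 0, -0.6], [-0.004, -0.035, 0, 0, 0, 0, -0.6], [-0.004, -0.035, 0, 0, 0, 0, -0.6], [-0.004, -0.035, 0, 0, 0, 0, -0.6], [-0.004, -0.035, 0, 0.003, -0.06, 0.02, -0.6], [-0.004, -0.035, 0, 0.003, -0.06, 0.02, -0.6], [-0.004, -0.035, 0, 0.004, -0.06, 0.02, -0.6], [-0.004, -0.035, 0, 0.004, -0.06, 0.02, -0.6], [-0.004, -0.035, 0, 0.004, -0.06, 0.02, -0.6], [-0.004, -0.035, 0, 0.004, -0.06, 0.02, -0.6], [0, -0.033, 0, 0.004, -0.075, 0.02, -0.6]]

```text
time_s: 13.62
position: [0.4966, -0.1287, 0.2859]
tool_rot: [[-0.893, 0.173, 0.416], [0.159, 0.985, -0.069], [-0.422, 0.004, -0.907]]
ft_force: [-0.5, 0.8, -4.9]
grip_width: 0.0344
gripper_force: 83.0
```

```bash
python3 - <<'E'
from h import *
np.set_printoptions(suppress=True,precision=4)
s=telemetry.observe();print(s['time_s'],s['position'],s['ft_force'],s['grip_width'],inseat(s['position']))
print(plan(seat(.046,0,.104+.11),RT,2))
E
```

```text
13.625 [ 0.4966 -0.1287  0.2859] [-0.4732  0.8137 -4.8618] 0.034350576920712604 [ 0.0424 -0.0005  0.2571]
[[-0.0018  0.0001  0.0215  0.0028 -0.0005  0.0008]
 [-0.0018  0.0002  0.0215  0.0028 -0.0005  0.0008]]
```

Request:
send_rows:
  deltas:
    - [[-0.002, 0, 0.03, 0.003, 0, 0.001, -0.6], [-0.002, 0, 0.03, 0.003, 0, 0.001, -0.6], [0, 0, 0.015, 0, 0, 0, -0.6], [0, 0, 0, 0, 0, 0, -0.6], [0, 0, 0, 0, 0, 0, -0.6]]

```text
time_s: 14.25
position: [0.532, -0.1338, 0.2211]
tool_rot: [[-0.892, 0.177, 0.416], [0.16, 0.984, -0.076], [-0.423, -0.001, -0.906]]
ft_force: [0.3, -0.5, -5.6]
grip_width: 0.0341
gripper_force: 83.5
```

```bash
python3 - <<'E'
from h import *
np.set_printoptions(suppress=True,precision=4)
s=telemetry.observe();print(s['time_s'],s['position'],s['ft_force'],s['grip_width'],inseat(s['position']))
ims=[]
for n,(u0,v0,u1,v1) in (('top',(230,140,330,240)),('side',(230,140,330,260))):
    d=grab(n); ims.append(cv2.resize(d['image'][v0:v1,u0:u1,::-1],(400,400*(v1-v0)//(u1-u0)),interpolation=cv2.INTER_CUBIC))
    w=cloud(d); L=(w-C)@S; hsv=cv2.cvtColor(d['image'],cv2.COLOR_RGB2HSV)
    m=(L[...,0]>-.06)&(L[...,0]<.13)&(abs(L[...,1])<.05)&(L[...,2]>.075)&(L[...,2]<.215)&(hsv[...,0]>95)&(hsv[...,0]<125)&(hsv[...,1]>50)
    q=L[m]; print(n,m.sum(),np.percentile(q,[2,50,98],axis=0))
    m=(L[...,0]>-.02)&(L[...,0]<.12)&(abs(L[...,1])<.05)&(L[...,2]>.02)&(L[...,2]<.073)
    q=L[m]; print('dock',m.sum(),np.percentile(q,[2,50,98],axis=0))
h=max(i.shape[0] for i in ims); ims=[cv2.copyMakeBorder(i,0,h-i.shape[0],0,0,0) for i in ims]
cv2.imwrite('pics/dock1.png',np.hstack(ims))
E
```

```text
14.25 [ 0.532  -0.1338  0.2211] [ 0.3036 -0.4898 -5.5913] 0.034062185728893114 [0.0474 0.0008 0.1832]
top 120 [[ 0.0528 -0.0144  0.2038]
 [ 0.0716 -0.0013  0.2077]
 [ 0.0884  0.0111  0.2115]]
dock 62 [[ 0.0101 -0.0284  0.024 ]
 [ 0.0847  0.022   0.0447]
 [ 0.1053  0.0296  0.0723]]
side 781 [[ 0.0113 -0.0217  0.0861]
 [ 0.0496 -0.0172  0.1416]
 [ 0.0842 -0.0028  0.2077]]
dock 506 [[-0.0069 -0.0332  0.0209]
 [ 0.0603 -0.0226  0.0361]
 [ 0.1032  0.0244  0.071 ]]
```

View pics/dock1.png

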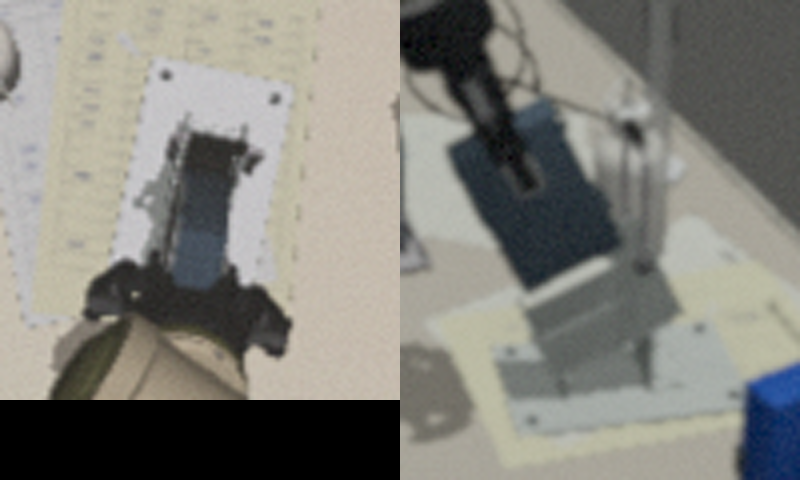

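```bash
python3 - <<'E'
from h import *
import pickle
np.set_printoptions(suppress=True,precision=4)
for n in('top','side'):
    d=pickle.load(open(n+'.pkl','rb')); L=(cloud(d)-C)@S
    for nm,a,z0,z1 in(('rear',(.076,.108),.045,.078),('front',(.01,.07),.025,.045)):
        m=(L[...,0]>a[0])&(L[...,0]<a[1])&(abs(L[...,1])<.04)&(L[...,2]>z0)&(L[...,2]<z1)
        for sg in(-1,1):
            q=L[m&(L[...,1]*sg>0)]
            if len(q): print(n,nm,sg,len(q),np.percentile(q[:,1],[5,25,50,75,95]),np.percentile(q[:,2],[5,50,95]))
    m=(L[...,0]>.1)&(L[...,0]<.16)&(abs(L[...,1])<.05)&(L[...,2]>.135); q=L[m]; print(n,'bar',np.percentile(q,[3,50,97],axis=0))
    m=(L[...,0]>.01)&(L[...,0]<.09)&(abs(L[...,1])<.03)&(abs(L[...,2])<.012); q=L[m]; print(n,'seat',len(q),np.percentile(q,[2,50,98],axis=0))
    m=(L[...,0]>-.02)&(L[...,0]<.01)&(abs(L[...,1])<.05)&(L[...,2]>.02); q=L[m]; print(n,'back',len(q),np.percentile(q,[3,50,97],axis=0))
E
```

```text
top rear -1 22 [-0.0301 -0.026  -0.0228 -0.0209 -0.0204] [0.0533 0.0688 0.0743]
top rear 1 20 [0.0216 0.0228 0.0242 0.026  0.0299] [0.048  0.0692 0.0743]
top front -1 20 [-0.0227 -0.0218 -0.021  -0.0203 -0.02  ] [0.0305 0.0396 0.042 ]
top front 1 14 [0.0221 0.0229 0.0236 0.0243 0.0247] [0.0364 0.0387 0.0408]
top bar [[ 0.1287 -0.0289  0.1426]
 [ 0.1337 -0.0004  0.1523]
 [ 0.1379  0.0305  0.1563]]
top seat 276 [[ 0.0121 -0.0201 -0.0029]
 [ 0.045   0.0003  0.0024]
 [ 0.0783  0.0197  0.0078]]
top back 85 [[-0.0075 -0.0214  0.0215]
 [-0.005   0.0007  0.0408]
 [ 0.0055  0.0245  0.0556]]
side rear -1 74 [-0.0341 -0.0302 -0.0265 -0.0244 -0.0224] [0.046  0.0612 0.073 ]
side rear 1 71 [0.0171 0.0189 0.0207 0.0223 0.0256] [0.0476 0.0611 0.0723]
side front -1 80 [-0.0273 -0.0257 -0.0246 -0.0224 -0.0211] [0.0259 0.0332 0.0395]
side front 1 72 [0.0177 0.0195 0.0211 0.0235 0.0255] [0.0256 0.032  0.039 ]
side bar [[ 0.1251 -0.0348  0.1378]
 [ 0.1311 -0.0139  0.1493]
 [ 0.1367  0.0264  0.1542]]
side seat 129 [[ 0.0114 -0.0283 -0.0071]
 [ 0.0499 -0.0238  0.0056]
 [ 0.0885  0.0241  0.0115]]
side back 84 [[-0.0084 -0.0265  0.0208]
 [-0.0021 -0.0089  0.0327]
 [ 0.0092  0.0237  0.051 ]]
```

The picture shows the case over the dock opening, tilted parallel to the seat: top panel case at (205,235) between the cheeks at about x = 182 and 240, side panel foot edge at (570,270) above the cheeks. The numbers agree to about 2 mm, so I'll descend.

Request:
send_rows:
  deltas:
    - [[0, 0, 0.015, 0, 0, 0, -0.6], [0, 0, 0.015, 0, 0, 0, -0.6], [0, 0, 0.015, 0, 0, 0, -0.6], [0, 0, 0.015, 0, 0, 0, -0.6], [0, 0, 0, 0, 0, 0, -0.6]]

```text
time_s: 14.98
position: [0.557, -0.1383, 0.1642]
tool_rot: [[-0.893, 0.177, 0.413], [0.161, 0.984, -0.074], [-0.419, 0.0, -0.908]]
ft_force: [0.4, 1.2, -5.4]
grip_width: 0.0341
gripper_force: 83.5
```

```bash
python3 - <<'E'
from h import *
np.set_printoptions(suppress=True,precision=4)
s=telemetry.observe();print(s['time_s'],s['position'],S.T@s['ft_force'],s['wrist_torque'],inseat(s['position']))
E
```

```text
14.975 [ 0.557  -0.1383  0.1642] [-2.0655  1.231  -4.9753] [0.1031 0.6194 0.0212] [0.0464 0.0007 0.121 ]
```

Request:
send_rows:
  deltas:
    - [[0, 0, 0.006, 0, 0, 0, -0.6], [0, 0, 0.004, 0, 0, 0, -0.6], [0, 0, 0.002, 0, 0, 0, -0.6], [0, 0, 0, 0, 0, 0, -0.6]]

```text
time_s: 15.48
position: [0.562, -0.1393, 0.155]
tool_rot: [[-0.892, 0.177, 0.415], [0.16, 0.984, -0.075], [-0.422, -0.001, -0.907]]
ft_force: [-0.6, 0.7, -5.4]
grip_width: 0.0344
gripper_force: 83.8
```

Request:
send_rows:
  deltas:
    - [[0, 0, 0.002, 0, 0, 0, -0.6], [0, 0, 0, 0, 0, 0, -0.6]]

```text
time_s: 15.72
position: [0.5628, -0.1394, 0.153]
tool_rot: [[-0.892, 0.177, 0.415], [0.16, 0.984, -0.075], [-0.422, -0.001, -0.907]]
ft_force: [0.1, 0.2, -6.1]
grip_width: 0.0343
gripper_force: 83.8
```

```bash
python3 - <<'E'
from h import *
np.set_printoptions(suppress=True,precision=4)
s=telemetry.observe();print(s['time_s'],s['position'],S.T@s['ft_force'],s['wrist_torque'],inseat(s['position']))
E
```

```text
15.725 [ 0.5628 -0.1394  0.153 ] [-2.5072  0.1867 -5.5737] [0.0949 0.6555 0.0155] [0.047  0.0006 0.1083]
```

Request:
send_rows:
  deltas:
    - [[0, 0, 0.002, 0, 0, 0, -0.6], [0, 0, 0, 0, 0, 0, -0.6]]

```text
time_s: 15.98
position: [0.5632, -0.1394, 0.1524]
tool_rot: [[-0.892, 0.177, 0.416], [0.16, 0.984, -0.076], [-0.422, -0.001, -0.906]]
ft_force: [-10.7, 2.0, 6.9]
grip_width: 0.0345
gripper_force: 85.6
```

Request:
send_rows:
  deltas:
    - [[0, 0, 0.0015, 0, 0, 0, -0.6], [0, 0, 0, 0, 0, 0, -0.6]]

```text
time_s: 16.23
position: [0.5632, -0.1393, 0.1523]
tool_rot: [[-0.892, 0.177, 0.416], [0.159, 0.984, -0.076], [-0.423, -0.002, -0.906]]
ft_force: [-23.5, 4.5, 21.8]
grip_width: 0.0338
gripper_force: 88.0
```

```bash
python3 - <<'E'
from h import *
np.set_printoptions(suppress=True,precision=4)
s=telemetry.observe();print(s['time_s'],s['position'],S.T@s['ft_force'],s['wrist_torque'],inseat(s['position']))
E
```

```text
16.225 [ 0.5632 -0.1393  0.1523] [-12.4907   0.2549  29.85  ] [ 0.1754  2.1239 -0.1997] [0.047  0.0008 0.1074]
```

Request:
send_rows:
  deltas:
    - [[0, 0, -0.0025, 0, 0, 0, -0.6], [0.001, 0, 0, 0, 0, 0, -0.6], [0.001, 0, 0, 0, 0, 0, -0.6], [0.001, 0, 0, 0, 0, 0, -0.6], [0, 0, 0, 0, 0, 0, -0.6]]

```text
time_s: 16.85
position: [0.5609, -0.1393, 0.1513]
tool_rot: [[-0.892, 0.177, 0.416], [0.16, 0.984, -0.076], [-0.423, -0.001, -0.906]]
ft_force: [0.6, -0.0, -0.0]
grip_width: 0.0347
gripper_force: 84.5
```

```bash
python3 - <<'E'
from h import *
np.set_printoptions(suppress=True,precision=4)
s=telemetry.observe();print(s['time_s'],s['position'],S.T@s['ft_force'],s['wrist_torque'],inseat(s['position']))
E
```

```text
16.85 [ 0.5609 -0.1393  0.1513] [ 0.54    0.0757 -0.2527] [-0.0923 -0.0219  0.0078] [0.0446 0.0004 0.1075]
```

Request:
send_rows:
  deltas:
    - [[0.001, 0, 0, 0, 0, 0, -0.6], [0.001, 0, 0, 0, 0, 0, -0.6], [0, 0, 0, 0, 0, 0, -0.6]]

```text
time_s: 17.23
position: [0.5588, -0.1388, 0.1502]
tool_rot: [[-0.892, 0.177, 0.415], [0.16, 0.984, -0.076], [-0.422, -0.001, -0.907]]
ft_force: [-0.3, 0.4, 1.3]
grip_width: 0.0343
gripper_force: 84.6
```

```bash
python3 - <<'E'
from h import *
np.set_printoptions(suppress=True,precision=4)
s=telemetry.observe();print(s['time_s'],s['position'],S.T@s['ft_force'],s['wrist_torque'],inseat(s['position']))
E
```

```text
17.225 [ 0.5588 -0.1388  0.1502] [0.2358 0.3216 1.3069] [-0.2112 -0.1166 -0.0597] [0.0422 0.0005 0.1075]
```

Request:
send_rows:
  deltas:
    - [[0.001, 0, 0, 0, 0, 0, -0.6], [0.001, 0, 0, 0, 0, 0, -0.6], [0, 0, 0, 0, 0, 0, -0.6]]

```text
time_s: 17.6
position: [0.557, -0.1384, 0.1494]
tool_rot: [[-0.892, 0.177, 0.415], [0.16, 0.984, -0.075], [-0.422, -0.001, -0.907]]
ft_force: [-0.3, 0.5, 2.7]
grip_width: 0.0343
gripper_force: 84.8
```

```bash
python3 - <<'E'
from h import *
np.set_printoptions(suppress=True,precision=4)
s=telemetry.observe();print(s['time_s'],s['position'],S.T@s['ft_force'],s['wrist_torque'],inseat(s['position']))
E
```

```text
17.6 [ 0.557  -0.1384  0.1494] [0.797  0.4108 2.5853] [-0.202  -0.179  -0.0056] [0.0401 0.0006 0.1075]
```

Request:
send_rows:
  deltas:
    - [[0.0015, 0, 0, 0, 0, 0, -0.6], [0.0015, 0, 0, 0, 0, 0, -0.6], [0, 0, 0, 0, 0, 0, -0.6]]

```text
time_s: 17.98
position: [0.5555, -0.1383, 0.1489]
tool_rot: [[-0.891, 0.178, 0.418], [0.161, 0.984, -0.076], [-0.425, -0.001, -0.905]]
ft_force: [8.0, -0.6, 2.7]
grip_width: 0.0342
gripper_force: 84.3
```

```bash
python3 - <<'E'
from h import *
np.set_printoptions(suppress=True,precision=4)
s=telemetry.observe();print(s['time_s'],s['position'],S.T@s['ft_force'],s['wrist_torque'],inseat(s['position']))
E
```

```text
17.975 [ 0.5555 -0.1383  0.1489] [ 8.3439  0.8161 -0.9126] [ 0.1175 -1.2987 -0.0102] [0.0385 0.0004 0.1077]
```

Request:
send_rows:
  deltas:
    - [[-0.0005, 0, 0.001, 0, 0, 0, -0.6], [0, 0, 0, 0, 0, 0, 0.0], [0, 0, 0, 0, 0, 0, 0.4], [0, 0, 0, 0, 0, 0, 0.4], [0, 0, 0, 0, 0, 0, 0.4], [0, 0, -0.03, 0, 0, 0, 0.4], [0, 0, -0.045, 0, 0, 0, 0.4], [0, 0, -0.045, 0, 0, 0, 0.4], [0, 0, 0, 0, 0, 0, 0]]

```text
time_s: 19.1
position: [0.5054, -0.1292, 0.2591]
tool_rot: [[-0.89, 0.177, 0.42], [0.159, 0.984, -0.078], [-0.427, -0.003, -0.904]]
ft_force: [0.6, 0.2, -0.0]
grip_width: 0.0436
gripper_force: 0.0
```

```bash
python3 - <<'E'
from h import *
np.set_printoptions(suppress=True,precision=4)
s=telemetry.observe();print(s['time_s'],s['position'],s['ft_force'],s['grip_width'],inseat(s['position']))
ims=[]
for n,(u0,v0,u1,v1) in (('top',(230,140,330,240)),('side',(230,140,330,260))):
    d=grab(n); ims.append(cv2.resize(d['image'][v0:v1,u0:u1,::-1],(400,400*(v1-v0)//(u1-u0)),interpolation=cv2.INTER_CUBIC))
    w=cloud(d); L=(w-C)@S; hsv=cv2.cvtColor(d['image'],cv2.COLOR_RGB2HSV)
    m=(L[...,0]>-.06)&(L[...,0]<.12)&(abs(L[...,1])<.05)&(L[...,2]>.045)&(L[...,2]<.15)&(hsv[...,0]>95)&(hsv[...,0]<125)&(hsv[...,1]>50)
    q=L[m]; print(n,m.sum(),np.percentile(q,[2,50,98],axis=0))
    t=q[q[:,2]>.12]; print('top',np.median(t[:,2]), np.percentile(t[:,0],[2,98]))
    if n=='side':
        f=q[(q[:,2]>.05)&(q[:,2]<.12)&(q[:,1]<-.01)]
        for z in(.06,.08,.1,.12): k=abs(f[:,2]-z)<.006; print(z,f[k,0].min(),f[k,0].max())
    m=(L[...,0]>.1)&(L[...,0]<.16)&(abs(L[...,1])<.05)&(L[...,2]>.135); q=L[m]; print(n,'bar',np.percentile(q,[3,50,97],axis=0))
h=max(i.shape[0] for i in ims); ims=[cv2.copyMakeBorder(i,0,h-i.shape[0],0,0,0) for i in ims]
cv2.imwrite('pics/dock2.png',np.hstack(ims))
E
```

```text
19.1 [ 0.5054 -0.1292  0.2591] [ 0.6173  0.2425 -0.0343] 0.04360867107620035 [0.039  0.0005 0.2291]
top 185 [[ 0.0005 -0.0127  0.1275]
 [ 0.0451 -0.0008  0.1319]
 [ 0.0787  0.0124  0.136 ]]
top 0.13187257645730832 [0.0005 0.0787]
top bar [[ 0.1003 -0.0276  0.1454]
 [ 0.1299  0.0222  0.1558]
 [ 0.1375  0.0367  0.4809]]
side 661 [[ 0.0027 -0.0215  0.0468]
 [ 0.0387 -0.017   0.0986]
 [ 0.0764  0.0033  0.1318]]
top 0.12958398285249367 [0.0037 0.0757]
0.06 0.0019233910735364235 0.0654103786973088
0.08 0.0011820420501534106 0.07835730172154515
0.1 0.0014470902651897827 0.07753694235427759
0.12 0.004128273459590273 0.07927064243653356
side bar [[ 0.1005 -0.034   0.1388]
 [ 0.1287  0.0058  0.1518]
 [ 0.1364  0.0339  0.4715]]
```

View pics/dock2.png

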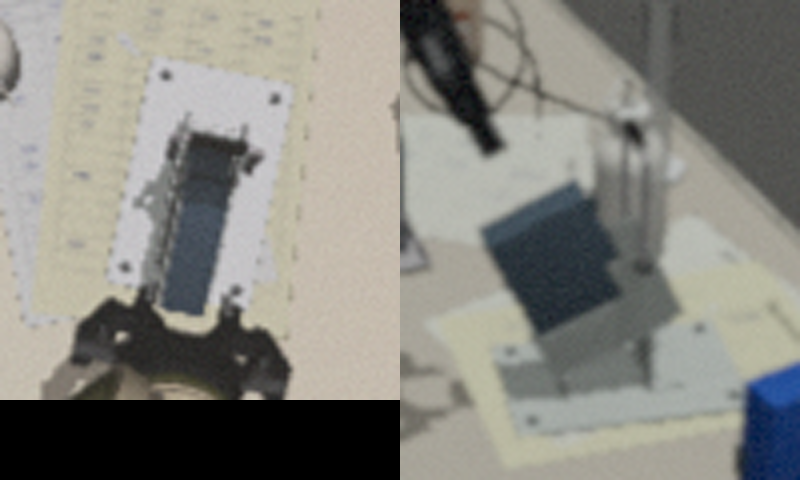

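The case is fully seated: in the side panel it stands in the dock at (550,255), flush with the cheeks, and in the top panel it is centred at (205,230); top height 130–132 mm off the seat. Next, go behind the bail bar with the fingers shut.

Request:
send_rows:
  deltas:
    - [[-0.043, 0, 0, 0, 0, 0, -1], [-0.043, 0, 0, 0, 0, 0, -1], [-0.042, 0, 0, 0, 0, 0, -1], [0, 0, 0, 0, 0, 0, -1], [0, 0, 0, 0, 0, 0, -1]]

```text
time_s: 19.82
position: [0.6191, -0.1493, 0.3079]
tool_rot: [[-0.894, 0.177, 0.412], [0.161, 0.984, -0.074], [-0.418, 0.0, -0.908]]
ft_force: [-0.5, 0.4, 0.1]
grip_width: -0.0001
gripper_force: 0.0
```

```bash
python3 - <<'E'
from h import *
np.set_printoptions(suppress=True,precision=4)
s=telemetry.observe();print(s['time_s'],s['position'],s['ft_force'],s['grip_width'],inseat(s['position']))
print(plan(seat(.167,0,.17),RT,1)); q=[]
for th in np.radians(np.arange(66,124.1,5)):
    b=np.array([.0955,.062])+.096*np.array([np.cos(th),np.sin(th)]); q.append([b[0]+.016,b[1]+.020])
q=np.array(q);print(q);print(np.diff(q,axis=0)*[-1,-1])
E
```

```text
19.825 [ 0.6191 -0.1493  0.3079] [-0.5387  0.3561  0.1322] -0.00011689581835389311 [0.1643 0.0009 0.2245]
[[-0.003  -0.001   0.0545  0.0005 -0.0046  0.    ]]
[[0.1505 0.1697]
 [0.1428 0.1728]
 [0.1347 0.1751]
 [0.1265 0.1768]
 [0.1182 0.1778]
 [0.1098 0.178 ]
 [0.1015 0.1775]
 [0.0932 0.1762]
 [0.085  0.1743]
 [0.0771 0.1716]
 [0.0694 0.1683]
 [0.0621 0.1643]]
[[ 0.0078 -0.0031]
 [ 0.008  -0.0024]
 [ 0.0082 -0.0017]
 [ 0.0083 -0.0009]
 [ 0.0084 -0.0002]
 [ 0.0084  0.0005]
 [ 0.0083  0.0012]
 [ 0.0081  0.002 ]
 [ 0.0079  0.0027]
 [ 0.0077  0.0033]
 [ 0.0074  0.004 ]]
```

Request:
send_rows:
  deltas:
    - [[-0.003, -0.001, 0.02, 0, -0.004, 0, -1], [0, 0, 0.02, 0, 0, 0, -1], [0, 0, 0.015, 0, 0, 0, -1], [0, 0, 0, 0, 0, 0, -1], [0.008, 0, 0, 0, 0, 0, -1], [0.008, 0, 0, 0, 0, 0, -1], [0.008, 0, -0.003, 0, 0, 0, -1], [0.008, 0, -0.0024, 0, 0, 0, -1], [0, 0, 0, 0, 0, 0, -1]]

```text
time_s: 20.95
position: [0.6138, -0.1496, 0.2533]
tool_rot: [[-0.891, 0.177, 0.419], [0.16, 0.984, -0.076], [-0.426, -0.001, -0.905]]
ft_force: [0.1, 0.5, 0.2]
grip_width: -0.0001
gripper_force: 0.2
```

```bash
cat > chk.py <<'E'
from h import *
np.set_printoptions(suppress=True,precision=4)
s=telemetry.observe();print(s['time_s'],S.T@s['ft_force'],inseat(s['position']))
for n in('side','top'):
    L=(cloud(grab(n))-C)@S; p=inseat(s['position'])
    # bar / arm points: in front of or at the finger, above case
    m=(L[...,0]>.02)&(L[...,0]<p[0]-.008)&(abs(L[...,1])<.04)&(L[...,2]>.136)&(L[...,2]<.175); q=L[m]
    if len(q): print(n,len(q),np.percentile(q,[3,50,97],axis=0))
E
python3 chk.py
```

```text
20.95 [0.0685 0.468  0.1337] [ 0.1365 -0.0003  0.1773]
side 49 [[ 0.1165 -0.0338  0.14  ]
 [ 0.1209 -0.0111  0.1543]
 [ 0.1273  0.0189  0.1683]]
```

The bar is moving with the fingers (now at x = 121 mm). Continue along the arc.

Request:
send_rows:
  deltas:
    - [[0.008, 0, 0.001, 0, 0, 0, -1], [0.008, 0, 0, 0, 0, 0, -1], [0.008, 0, 0, 0, 0, 0, -1], [0.008, 0, 0.0005, 0, 0, 0, -1], [0.008, 0, 0.001, 0, 0, 0, -1], [0.008, 0, 0.002, 0, 0, 0, -1], [0.008, 0, 0.002, 0, 0, 0, -1], [0, 0, 0, 0, 0, 0, -1]]

```text
time_s: 22.05
position: [0.5664, -0.141, 0.2224]
tool_rot: [[-0.891, 0.177, 0.417], [0.16, 0.984, -0.075], [-0.424, -0.0, -0.906]]
ft_force: [-0.5, -0.7, 0.0]
grip_width: -0.0
gripper_force: 0.0
```

```bash
python3 chk.py
```

```text
22.05 [-0.2733 -0.8139  0.1794] [ 0.0798 -0.0002  0.1696]
side 50 [[ 0.0596 -0.0345  0.1378]
 [ 0.0653 -0.0114  0.1548]
 [ 0.0714  0.0168  0.167 ]]
```

Request:
send_rows:
  deltas:
    - [[0.007, 0, 0.002, 0, 0, 0, -1], [0.007, 0, 0.002, 0, 0, 0, -1], [0.005, 0, 0.002, 0, 0, 0, -1], [0, 0, 0, 0, 0, 0, -1]]

```text
time_s: 22.65
position: [0.5522, -0.1384, 0.2091]
tool_rot: [[-0.891, 0.177, 0.417], [0.16, 0.984, -0.075], [-0.424, -0.0, -0.906]]
ft_force: [-0.4, -0.2, 0.0]
grip_width: 0.0003
gripper_force: 0.0
```

```bash
python3 chk.py
```

```text
22.65 [-0.3194 -0.2783  0.1835] [ 0.0611 -0.0003  0.1636]
side 46 [[ 0.0412 -0.0322  0.1382]
 [ 0.0466 -0.0091  0.1474]
 [ 0.0524  0.0191  0.1638]]
```

Request:
send_rows:
  deltas:
    - [[0.002, 0, 0, 0, 0, 0, -1], [0.001, 0, 0, 0, 0, 0, -1], [0, 0, 0, 0, 0, 0, -1]]

```text
time_s: 23.12
position: [0.5501, -0.1381, 0.2084]
tool_rot: [[-0.891, 0.177, 0.419], [0.16, 0.984, -0.076], [-0.426, -0.001, -0.905]]
ft_force: [1.4, 0.1, -0.4]
grip_width: 0.0002
gripper_force: 0.6
```

Request:
send_rows:
  deltas:
    - [[0.001, 0, 0, 0, 0, 0, -1], [0.001, 0, 0, 0, 0, 0, -1], [0, 0, 0, 0, 0, 0, -1]]

```text
time_s: 23.5
position: [0.5481, -0.1378, 0.2074]
tool_rot: [[-0.891, 0.177, 0.418], [0.16, 0.984, -0.076], [-0.425, -0.001, -0.905]]
ft_force: [1.3, -0.5, 0.1]
grip_width: -0.0
gripper_force: 0.6
```

```bash
python3 chk.py
```

```text
23.5 [ 1.3093 -0.29   -0.5161] [ 0.0567 -0.0003  0.1638]
side 44 [[ 0.0374 -0.0332  0.1382]
 [ 0.0428 -0.0085  0.1451]
 [ 0.0481  0.0155  0.167 ]]
```

Request:
send_rows:
  deltas:
    - [[0.001, 0, 0, 0, 0, 0, -1], [0.001, 0, 0, 0, 0, 0, -1], [0, 0, 0, 0, 0, 0, -1]]

```text
time_s: 23.98
position: [0.5467, -0.1375, 0.2068]
tool_rot: [[-0.89, 0.177, 0.419], [0.16, 0.984, -0.076], [-0.426, -0.001, -0.905]]
ft_force: [4.3, -0.5, -0.3]
grip_width: -0.0002
gripper_force: 1.7
```

Request:
send_rows:
  deltas:
    - [[0.001, 0, 0, 0, 0, 0, -1], [0.001, 0, 0, 0, 0, 0, -1], [0, 0, 0, 0, 0, 0, -1]]

```text
time_s: 24.35
position: [0.5461, -0.1376, 0.2069]
tool_rot: [[-0.889, 0.178, 0.423], [0.16, 0.984, -0.077], [-0.43, -0.001, -0.903]]
ft_force: [10.0, -0.3, 0.4]
grip_width: -0.0002
gripper_force: 4.4
```

```bash
python3 chk.py
```

```text
24.35 [ 9.14    1.4466 -3.782 ] [ 0.0546 -0.0006  0.1642]
side 41 [[ 0.0358 -0.0332  0.1371]
 [ 0.0413 -0.0107  0.1441]
 [ 0.0462  0.0139  0.1657]]
```

Request:
send_rows:
  deltas:
    - [[0.001, 0, 0, 0, 0, 0, -1], [0, 0, 0, 0, 0, 0, -1], [-0.01, 0, 0, 0, 0, 0, -1], [-0.01, 0, 0, 0, 0, 0, -1], [0, 0, -0.04, 0, 0, 0, -1], [0, 0, -0.06, 0, 0, 0, -1], [0.05, 0, -0.04, 0, 0, 0, -1], [0.06, 0, 0, 0, 0, 0, -1], [0.06, 0, 0, 0, 0, 0, -1], [0, 0, 0, 0, 0, 0, -1]]

```text
time_s: 25.7
position: [0.3496, -0.1006, 0.2656]
tool_rot: [[-0.892, 0.179, 0.414], [0.163, 0.984, -0.073], [-0.421, 0.002, -0.907]]
ft_force: [0.7, -0.3, 0.4]
grip_width: -0.0004
gripper_force: 0.0
```

```bash
python3 - <<'E'
from h import *
np.set_printoptions(suppress=True,precision=4)
s=telemetry.observe();print(s['time_s'],s['position'],s['ft_force'])
ims=[]
for n,(u0,v0,u1,v1) in (('top',(230,140,330,240)),('side',(230,140,330,260))):
    d=grab(n); ims.append(cv2.resize(d['image'][v0:v1,u0:u1,::-1],(400,400*(v1-v0)//(u1-u0)),interpolation=cv2.INTER_CUBIC))
    L=(cloud(d)-C)@S
    m=(L[...,0]>.01)&(L[...,0]<.08)&(abs(L[...,1])<.05)&(L[...,2]>.138)&(L[...,2]<.16); q=L[m]
    if len(q): print(n,len(q),np.percentile(q,[3,50,97],axis=0))
    m=(L[...,0]>-.01)&(L[...,0]<.09)&(abs(L[...,1])<.02)&(L[...,2]>.12)&(L[...,2]<.136); q=L[m]; print('case',len(q),np.percentile(q,[3,50,97],axis=0))
h=max(i.shape[0] for i in ims); ims=[cv2.copyMakeBorder(i,0,h-i.shape[0],0,0,0) for i in ims]
cv2.imwrite('pics/fin.png',np.hstack(ims))
E
```

```text
25.7 [ 0.3496 -0.1006  0.2656] [ 0.6533 -0.3185  0.4181]
top 68 [[ 0.0365 -0.0267  0.1389]
 [ 0.0421  0.0019  0.145 ]
 [ 0.0458  0.0292  0.1491]]
case 304 [[-0.002  -0.015   0.126 ]
 [ 0.0468  0.0013  0.1317]
 [ 0.0799  0.0182  0.1353]]
side 35 [[ 0.0359 -0.0284  0.1383]
 [ 0.0403 -0.0063  0.1439]
 [ 0.0442  0.0254  0.1469]]
case 227 [[-0.0031 -0.0194  0.1219]
 [ 0.0324 -0.0091  0.1297]
 [ 0.0773  0.0166  0.1325]]
```

View pics/fin.png

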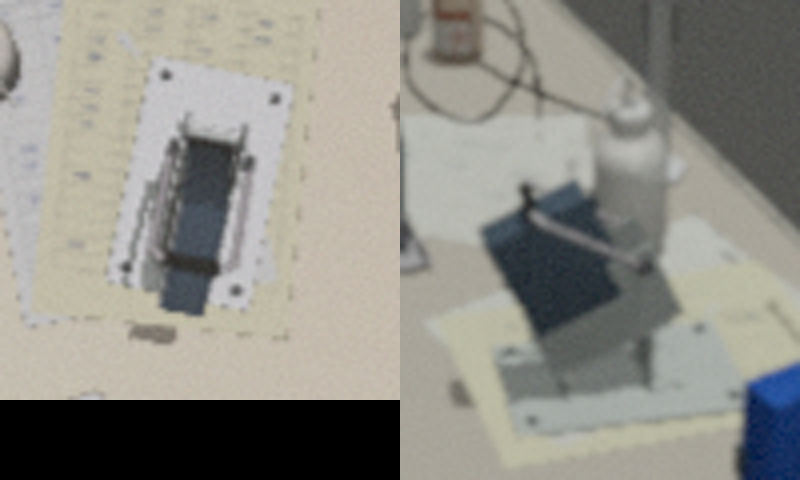

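The final view shows the bail bar over the case top (side panel (525,200), top panel (195,262)), at the position computed for the closed stop. The case is still seated and the gripper is clear.

```bash
python3 -c "
from rig import env
print(env.close_job())"
```

```text
the job is handed in; nothing more can be done
None
```

The left case was the full one (about 0.6 kg against about 0.2 kg for the other two). It now stands in the dock, down on its seat and against the backstop, with the bail closed over it; the two empty cases are back in their slots, and I handed the job in at about 26 s.

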